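Index the nozzle carousel and hold its hatch open

ROBOT

A 6-joint arm with a two-finger parallel gripper is mounted at the origin on the work surface. World frame = base frame: x ahead of the robot, y to its left, z up, the work surface at z = 0. Lengths are in mm, angles in rad, forces in N, time in s.
With the tool pointing down it reaches from about 350 to 875 mm from the base axis. Payload 4.2 kg.
Tool frame: the origin (TCP) lies on the mounting face of the last link; the fingertips stand 173 mm ahead of it and the grasp point (between the pads) lies grip_point_offset ahead of it (grip_point_offset is the distance from the TCP to the grasp point, in mm); z points along the fingers, y is the line along which they close (so a half turn about z gives the same grasp; the last joint's range is limited). The gripper opens to 85 mm and grips with 20 to 120 N. Pads are 22 mm wide; open, the fingers measure 114 mm over their backs; the gripper's body (76 mm by 85 mm) begins 54 mm behind the grasp point. The pads swing forward as they close: fully open they stand 13 mm farther back than shut.
Start: joints at [-0.869, 0.385, 0.008, 0, -1.194, -0.259], TCP at [267.807, -564.694, 404.712] pointing down, gripper open.
Joint ranges: [-3.14, 3.14], [-1.21, 2.06], [-1.07, 1.41], [-3.16, 2.05], [-2.99, -0.16], [-3.1, 3.1]. Speed limits (rad/s): [2.79, 2.79, 3.14, 3.14, 3.14, 3.14].

INTERFACE

Orientations are given as a unit quaternion [x, y, z, w].
In Python, from bench import read_state, get_image, job_done, recognise, place_of, grip_point_offset gives the robot as it stands. The module is installed in compiled form; this text tells all that it offers.
- The arm moves only by the tool carry_out, never from a script. Its arguments are lists of equal length, an entry for each row: "slide": the shift along the tool's x, y, z in m, a list of three; "roll": the turn about the tool's z in degrees; "claw": the finger opening in m, from 0 to 0.0854. A call has 1 to 8 rows; each row is the pose to reach, as a shift and turn from the pose commanded when the call began, along the tool's axes at that moment; what a row does not reach only later rows make up. A row lasts 1/8 s, in which the tool goes at most 62.5 mm and 10.7 degrees, less where a joint would pass 70% of its speed; a pose out of reach is approached as far as the arm can. A call with a gripper value outside its range is refused whole. The fingers move at their own pace and stop on an object; the grip force is fixed at half the most. Time passes only in rows, so rows that repeat a pose let the fingers close. It gives the time, the measured TCP pose, the force, the opening and the grip force at its end, in the units of the state.
- read_state(): the state, without advancing time (a new reading comes with each control period).
- get_image(name): name is "scene" or "top" or "wrist"; returns a dict with "img" (400x640x3 uint8, red, green, blue), "z_map" (400x640 float32, mm along the optical axis (not along the pixel's ray), 0 where there is no reading), "mtx" (3x3 intrinsics, pixels), "k1" (the pictures are not rectified: a ray, as slopes to the right and down, at radius r is drawn at 1 + k1 r^2 times it, then the intrinsics apply), "world_from_camera" (4x4, takes a point from camera to world coordinates); the wrist camera has in their place "T_tool_cam" (4x4, takes a point from camera to tool coordinates, whose origin is the TCP and whose axes are the flange's). Camera axes: x right, y up, looking along -z (the intrinsics and any distortion apply to the point x, -y, -z); pixel columns grow to the right and rows downward; lengths in mm; the calibration is good to about 2 mm. A picture is of the moment at which its call begins: read the wrist's pose just before it.
- job_done(): hands the job in; it is judged then, once.
Trained networks look in a picture, given as the dict that the camera call returned (one of the last four; its "shot" number tells which), for a name from the list of things; names that differ only in an ending like _2 or _b are one class to them, and where a whole thing is asked for, a point or a joint stands for the part that bears it (a point fixed in the world has none). Each returns a list of dicts, best first, with "conf" (0 to 1); they miss things now and then, are a little off and sometimes report something else, mostly with a low value. They report only what shows in the picture. A call takes as long as a camera call.
- recognise(picture, thing): "at" ([column, row] in pixels, amid what is visible of it).
- place_of(picture, thing): "at" ([column, row] in pixels: a listed point, or the origin of a listed thing).
The state is a dict: "clock": time; "joints": joint angles; "joint_vel": joint speeds; "joint_efforts": joint torques, N m; "position": TCP position; "ee_rot": TCP orientation; "contact_force": force on the tool from outside, world axes, zero at the start; "wrist_torque": the same for the moment, N m; "gripper_width": finger opening in mm; "grasp_force": force on a finger pad.
Only numpy, scipy, OpenCV 4.12 (cv2) and the standard library are available. Lean on these libraries where they do the work, as an engineer would, in place of code of your own. Each camera call takes 0.05 s, during which the arm holds its last target. There are 200 camera calls.

TASK

Turn the nozzle carousel anticlockwise (seen from above) by one click so that the nose of its knob points straight at the hatch, then tug the hatch up by its bar, without having touched its bolt, to learn whether it is caught. If it is caught, let it down, slide the bolt across to the other end and go back to the bar. Raise the hatch to about sixty degrees and finish holding it there by the bar, since it falls shut by itself; leave all the other things where they are.

Things in the scene. Friction and masses are not known exactly. Their poses are not given: they have to be found in the camera images.
- dispenser: grey box fixed to the table. Origin at table height; it spans x -110 to 160, y -130 to 130, z 0 to 100 mm of its frame. -x is its front, towards the robot; +y is left seen from there. Hatch in the front of its top, knob behind. In its frame (mm): carousel axis (40, 0), bar of the shut hatch (-150, 0, 103), hinge (-18, 0, 103), bolt's thumb-piece at joint 0 (-92, 83)
- carousel (a joint): carousel angle, grows anticlockwise seen from above; 0 = the knob's nose points straight to the hatch (dispenser's -x). Clicks into a place every 1.047 rad (spring detent, at most about 0.2 N m; past half-way it draws home within 0.1 rad). Starts in the place at -1.047, one click clockwise of the hatch
- knob_grip (a point): middle of the black bar knob, 126 mm above the table, 6 mm from the carousel axis towards the nose; turns about that axis. Bar: 15 mm thick, 104 to 142 mm above the table, along this point's x axis from 44 mm (rounded nose, small white tick on top) on the -x side of the axis to 25 mm on the +x side. Under it a flat 72 mm disc, top at 104 mm
- hatch (a joint): hatch angle: 0 = shut, grows as its front edge (nearest the robot) is lifted; stop at 1.4. A 5 mm grey panel, 88 (x) x 116 mm (y), on the dispenser's top; 160 g and a weak spring (under 0.12 N m) shut it: 1 to 2 N at the bar lift it, and it falls shut when let go. If caught, the bar rises only about 5 mm (0.04 rad) and stops dead; if not, it swings freely
- hatch_hinge (a point): middle of the hatch's hinge line, which runs along the dispenser's y axis, 103 mm above the table
- hatch_bar: round aluminium grip bar, 12 mm across, 66 mm long, carried by the hatch 132 mm from the hinge line, on an arm at each end. Origin mid-bar, y axis along it. Shut, it is 103 mm above the table, 40 mm (axis) in front of the box's wall, free space below. It is a roller: it turns about its own length, so the fingers can stay upright as the hatch swings
- bolt (a joint): travel of the hatch's bolt: 0 at the start, 0.018 m at the other end, growing to the dispenser's +y (away from the hatch). Stays where left, 2.5 N to move. Its tongue is out of sight and may be fitted either way round: if it catches the hatch at one end it frees it at the other, and only a tug tells which
- bolt_grip (a point): in the bolt's black thumb-piece, on its centre line, 122 mm above the table: an upright block, 12 mm along the dispenser's x, 14 mm along its y, its top 131 mm above the table, standing on the dispenser's top (100 mm) to the left of the hatch
- spool: bystander: full filament spool lying flat, 180 mm across, 60 mm high; origin at the centre of its underside
- cleaner: bystander: white bottle, 60 mm across, 160 mm high; origin at the centre of its underside
- scraper: bystander: spatula lying flat, 200 mm long along its x, black handle; origin on its underside
- bracket: bystander: printed angle bracket, 60 x 40 x 46 mm; origin at the centre of its underside
- gear: bystander: printed gear wheel, 56 mm across, 14 mm thick, lying on the rear left of the dispenser's top; origin at the centre of its underside
- pot: bystander: small aluminium cup, 48 mm across, 30 mm high, on the rear right of the dispenser's top; origin at the centre of its underside
- cutters: bystander: side cutters lying flat, 140 x 40 x 12 mm; origin on the underside

How it is judged (in metres and radians):
On the way, in this order (a step that is already met when the one before it is completed fails the run):
1. the carousel has been turned on by one click: its knob's nose points at the hatch (value of joint carousel between -0.15 and 0.15 rad), for 0.2 s.
2. the hatch has been tugged (lifted off its seat, by the fingers on its bar) with the bolt still as it was (all of step 1 and value of joint hatch above 0.02 rad and value of joint bolt below 0.004 m and contact force between the fingers and hatch_bar above 0.3 N), for 0.1 s.
3. the hatch is open (all of step 1 and value of joint hatch above 0.6 rad), for 0.1 s.
At the end, for the whole second after the job is handed in: The fingers hold the hatch by its bar, still, between 0.85 and 1.25 rad (49 to 72 degrees) open; the carousel rests in the place at the hatch (within 0.15 rad); no bystander has moved more than 30 mm (all of step 1 and value of joint hatch between 0.85 and 1.25 rad and velocity of joint hatch between -0.05 and 0.05 rad/s and contact force between the fingers and hatch_bar above 0.3 N and distance of each of spool, cleaner, scraper, bracket, gear, pot, cutters from where it was at the start of the episode below 0.03 m); the arm keeps its last pose, push and grip.
It fails at once if the hatch is opened before the carousel has been turned (value of joint hatch above 0.1 rad and value of joint carousel below -0.6 rad).
It fails at once if the carousel is turned the wrong way or on to a second click (value of joint carousel below -1.65 rad or value of joint carousel above 0.6 rad).
It fails at once if a bystander is pushed more than 30 mm (distance of any of spool, cleaner, scraper, bracket, gear, pot, cutters from where it was at the start of the episode above 0.03 m).
It also fails if it takes over 64 s, if anything falls off the work surface, if the arm or the gripper's body presses on something with over 40 N, if the wrist force passes 120 N, or if a joint passes its speed limit or range.

## Working session

There is one attempt and no reset: what is moved stays moved. The work goes in short steps, Python scripts to look and compute and a tool call to move; the robot and the scene stay as the last step left them, time stands still between calls to the robot, and variables do not carry over. Pictures are saved under pics/ and viewed, at most 10 in all, crops included, and the job is handed in when it is done.

Besides the shell and the picture viewer there is one more tool, called after "Emit:" as name([rows], argument=value, ...), one row to a line, values as JSON. carry_out: Moves the arm, as the interface text tells. Its arguments: {"type":"object","properties":{"slide":{"type":"array"},"roll":{"type":"array"},"claw":{"type":"array"}},"required":["slide","roll","claw"]}

```bash
mkdir -p pics; cat > h.py <<'E'
import numpy as np, cv2
from bench import *
from scipy.spatial.transform import Rotation as R
def pose():
    s=read_state(); T=np.eye(4); T[:3,:3]=R.from_quat(s["ee_rot"]).as_matrix(); T[:3,3]=s["position"]; return T,s
def cam(name):
    T,_=pose(); p=get_image(name)
    p["W"]=T@p["T_tool_cam"] if name=="wrist" else p["world_from_camera"]
    return p
def ray(p,uv):
    K=np.array(p["mtx"],float)
    n=cv2.undistortPoints(np.array([[uv]],float),K,np.array([p["k1"],0,0,0.]))[0,0]
    return p["W"][:3,:3]@np.array([n[0],-n[1],-1.]),p["W"][:3,3]
def at_z(p,uv,z):
    d,o=ray(p,uv); return o+d*(z-o[2])/d[2]
def at_depth(p,uv):
    d,o=ray(p,uv); u,v=np.round(uv).astype(int); w=p["z_map"][v-1:v+2,u-1:u+2]; w=w[w>0]
    return o+d*np.median(w) if len(w) else None
def save(p,n): cv2.imwrite(f"pics/{n}.png",p["img"][:,:,::-1])
E
cat > a.py <<'E'
from h import *
np.set_printoptions(precision=1,suppress=True)
T,s=pose();print(s["clock"],T,grip_point_offset)
Z=dict(knob_grip=126,hatch_hinge=103,hatch_bar=103,bolt_grip=122,dispenser=0,gear=100,pot=100,spool=0,cleaner=0,scraper=0,bracket=0,cutters=0)
for c in("scene","top"):
    p=cam(c);save(p,c+"0");print(c,p["W"][:3,3])
    for n,z in Z.items():
        for r in place_of(p,n)[:2]: print(n,round(r["conf"],2),np.array(r["at"]),at_z(p,r["at"],z),at_depth(p,r["at"]))
a=cv2.imread("pics/scene0.png");b=cv2.imread("pics/top0.png")
cv2.imwrite("pics/both0.png",cv2.resize(np.vstack([a,b]),(480,600)))
E
python3 a.py
```

```text
0.0 [[  -0.9   -0.4   -0.   267.7]
 [  -0.4    0.9    0.  -564.5]
 [   0.     0.    -1.   403.6]
 [   0.     0.     0.     1. ]] 154.70000000000002
scene [1158.   614.  1003.4]
knob_grip 0.66 [312.8 201. ] [638.2  -4.8 126. ] [638.1  -5.  125.7]
hatch_hinge 0.61 [330.8 196.4] [568.9  -1.4 103. ] [570.1  -0.2 104.8]
hatch_bar 0.55 [285.3 193.4] [671.  -98.9 103. ] [682.6 -81.9 124.4]
hatch_bar 0.43 [364.9 184.3] [449.2  26.2 103. ] [452.7  29.1 107.5]
bolt_grip 0.39 [368.  205.1] [518.1 107.1 122. ] [432.8  39.6   4.6]
dispenser 0.71 [324.9 220.5] [587.3  -2.3   0. ] [644.5  59.4 100.6]
dispenser 0.38 [253.7 147.5] [ 564.7 -453.6    0. ] [ 577.5 -430.6   21.6]
gear 0.63 [304.5 233.4] [720.5  59.3 100. ] [727.6  68.2 114.6]
pot 0.74 [285.6 193.5] [ 668.9 -100.3  100. ] [678.2 -86.8 117.1]
spool 0.88 [426.4 313.9] [585.6 422.4   0. ] [620.1 434.   60.4]
cleaner 0.59 [252.8 146.8] [ 565.1 -459.3    0. ] [ 580.6 -431.2   26.2]
cleaner 0.21 [285.2 150.4] [ 479.6 -364.4    0. ] [ 482.  -360.9    3.5]
scraper 0.7 [285.7 149.3] [ 474.2 -368.4    0. ] [ 480.5 -359.4    9.3]
bracket 0.48 [292.4
[... 410 characters left out ...]
 ] [574.9  16.6 104.6]
hatch_bar 0.53 [293.1 250.8] [455.8  41.2 103. ] [455.9  41.1 104.1]
bolt_grip 0.61 [270.2 225.2] [525.8 101.  122. ] [525.9  99.9 130.2]
dispenser 0.78 [309.7 202.6] [592.   -2.5   0. ] [586.7  -4.6 100.4]
gear 0.66 [283.9 153.7] [723.  66. 100.] [720.2  64.7 115.1]
gear 0.37 [305.9 189.9] [621.8   5.6 100. ] [621.2   5.4 106.6]
pot 0.53 [344.5 168.8] [ 679.6 -101.5  100. ] [ 678.7 -101.1  106.2]
spool 0.75 [168.3 206.2] [584.5 424.3   0. ] [581.7 400.7  58.8]
cleaner 0.62 [462.  207.4] [ 573.7 -464.1    0. ] [ 570.5 -430.2   87. ]
scraper 0.7 [429.3 240.6] [ 474.6 -361.5    0. ] [ 474.6 -361.5    0.1]
cutters 0.64 [246.1 186.3] [642.9 189.6   0. ] [642.4 188.6   4.9]
```

View pics/top0.png

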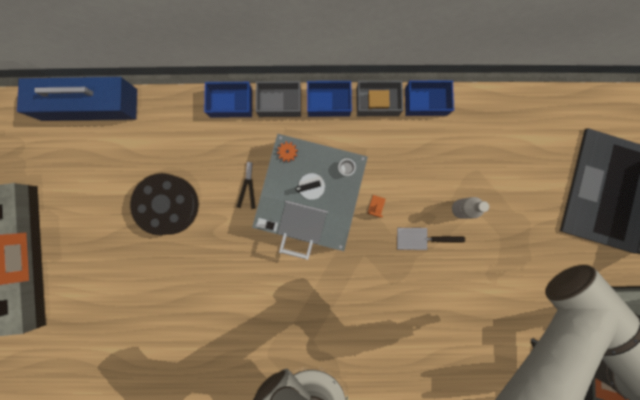

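View pics/scene0.png

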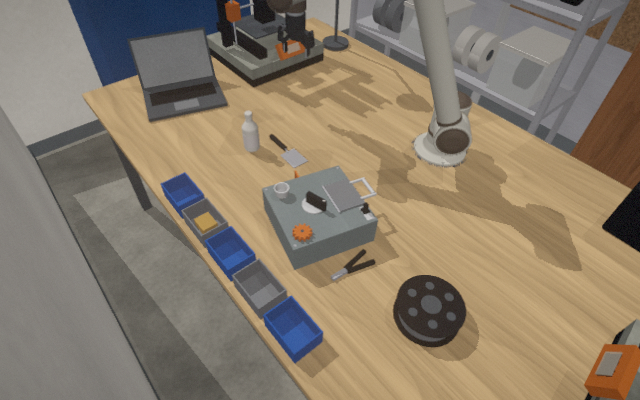

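Top view: the dispenser is turned by about -15°, with the knob at (308,187), its nose to the left, the bar at (295,250) and the bolt at (268,224). The scene view agrees. Next I fit the dispenser pose and plan the move over it.

```bash
cat >> h.py <<'E'
def cloud(p):
    z=p["z_map"]; v,u=np.nonzero(z>0); K=np.array(p["mtx"],float)
    n=cv2.undistortPoints(np.stack([u,v],1).astype(float)[:,None],K,np.array([p["k1"],0,0,0.]))[:,0]
    d=z[v,u][:,None]; c=np.c_[n[:,0],-n[:,1],-np.ones(len(n))]*d
    return c@p["W"][:3,:3].T+p["W"][:3,3]
def plan(xyz_grip,tx):  # grip point target world mm, tool-x heading deg (line, mod 180)
    T,s=pose(); d=np.array(xyz_grip,float)-(T[:3,3]+T[:3,2]*grip_point_offset)
    h=np.degrees(np.arctan2(T[1,0],T[0,0])); r=-((tx-h+90)%180-90)
    print("slide m",np.round(T[:3,:3].T@d/1000,4),"roll",round(r,1),"j6",round(s["joints"][5],2),"width",s["gripper_width"],"F",np.round(s["contact_force"],1),"t",s["clock"])
E
python3 - <<'E'
from h import *
np.set_printoptions(precision=2,suppress=True)
p=cam("top");c=cloud(p)
m=(abs(c[:,2]-101)<5)&(np.hypot(c[:,0]-600,c[:,1])<230)
q=c[m]; 
print(len(q),cv2.minAreaRect(q[:,:2].astype(np.float32)))
w=get_image("wrist");print(w["T_tool_cam"],w["mtx"])
plan([560,0,300],105)
E
```

```text
8056 ((596.2329711914062, 0.8968353271484375), (260.4707946777344, 316.27301025390625), 75.039794921875)
[[-0.    0.96  0.29 72.56]
 [ 1.    0.   -0.    0.26]
 [-0.    0.29 -0.96 31.54]
 [ 0.    0.    0.    1.  ]] [[351.71   0.   324.47]
 [  0.   351.71 202.2 ]
 [  0.     0.     1.  ]]
slide m [-0.51  0.39 -0.05] roll -79.6 j6 -0.26 width 85.25165058478227 F [-0.5 -0.6  0.1] t 1.4
```

```bash
python3 - <<'E'
from h import *
plan([633,-9,250],105)
E
```

```text
slide m [-0.5681  0.3456  0.    ] roll -79.6 j6 -0.26 width 85.25165058478227 F [-0.5 -0.6  0.1] t 1.4
```

Emit:
carry_out([
  [-0.568,0.346,0],
  [-0.568,0.346,0],
  [-0.568,0.346,0],
  [-0.568,0.346,0],
  [-0.568,0.346,0],
  [-0.568,0.346,0],
  [-0.568,0.346,0],
  [-0.568,0.346,0],
], roll=[-10,-20,-30,-40,-50,-60,-70,-79.6], claw=[0.085,0.085,0.085,0.085,0.085,0.085,0.085,0.085])

```text
clock: 2.4
position: [543.0, -144.8, 405.1]
ee_rot: [0.795, -0.607, 0.0, -0.0]
contact_force: [1.1, -1.2, 0.6]
gripper_width: 84.5
grasp_force: 0.0
```

```bash
python3 - <<'E'
from h import *
plan([633,-9,250],105)
E
```

```text
slide m [-0.1073 -0.1226  0.0005] roll 0.3 j6 0.24 width 84.5252672244251 F [ 1.1 -1.2  0.6] t 2.4
```

Emit:
carry_out([
  [-0.107,-0.122,0],
  [-0.107,-0.122,0],
  [-0.107,-0.122,0],
  [-0.107,-0.122,0],
  [-0.107,-0.122,0],
], roll=[0,0,0,0,0], claw=[0.05,0.04,0.04,0.04,0.04])

```text
clock: 3.02
position: [632.2, -12.0, 404.5]
ee_rot: [0.793, -0.609, -0.0, 0.0]
contact_force: [-0.7, -0.0, 0.5]
gripper_width: 39.8
grasp_force: 0.0
```

```bash
cat > w.py <<'E'
from h import *
import sys
np.set_printoptions(precision=1,suppress=True)
p=cam("wrist");save(p,sys.argv[1])
for n,z in dict(knob_grip=126,hatch_hinge=103,hatch_bar=103,bolt_grip=122).items():
    for r in place_of(p,n)[:2]: print(n,round(r["conf"],2),np.array(r["at"]),at_z(p,r["at"],z),at_depth(p,r["at"]))
c=cloud(p)
# knob top: z 136..146 near axis
q=c[(abs(c[:,2]-141)<5)&(np.hypot(c[:,0]-633,c[:,1]+9)<60)]
if len(q)>20: print("knob",len(q),q[:,2].mean(),cv2.minAreaRect(q[:,:2].astype(np.float32)))
q=c[(c[:,2]>126)&(c[:,2]<135)&(np.hypot(c[:,0]-527,c[:,1]-105)<40)]
if len(q)>5: print("bolt",len(q),q.mean(0))
plan([633,-9,126],105)
E
python3 w.py w1
```

```text
knob_grip 0.63 [323.2 215. ] [630.8  -0.6 126. ] [632.   -5.6 141.1]
hatch_hinge 0.68 [386.  231.9] [575.1   7.8 103. ] [575.5   7.3 104.6]
hatch_bar 0.7 [508.3 297.1] [450.4  39.  103. ] [452.2  38.  105.3]
knob 1894 140.97853960400073 ((629.0244140625, 2.5038375854492188), (14.762086868286133, 69.70916748046875), 14.449140548706055)
slide m [-0.  -0.   0.1] roll -0.1 j6 0.02 width 39.8168352752268 F [ 0.5  1.3 -0.9] t 3.275
```

View pics/w1.png

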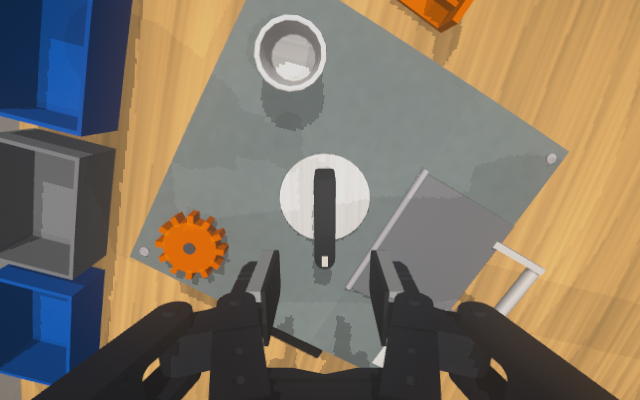

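Wrist view: the knob bar is upright in the picture at (325,218), with its tick at (325,262). The axis comes out at (631.4,-6.7) and the jaws line up with the bar.

```bash
python3 - <<'E'
from h import *
plan([631.4,-6.7,127],104.5)
E
```

```text
slide m [-0.006  -0.0009  0.1234] roll 0.4 j6 0.02 width 39.8168352752268 F [ 0.5  1.3 -0.9] t 3.275
```

Emit:
carry_out([
  [-0.006,-0.001,0.05],
  [-0.006,-0.001,0.1],
  [-0.006,-0.001,0.123],
  [-0.006,-0.001,0.123],
  [-0.006,-0.001,0.123],
  [-0.006,-0.001,0.123],
  [-0.006,-0.001,0.123],
], roll=[0.4,0.4,0.4,0.4,0.4,0.4,0.4], claw=[0.04,0.04,0.04,0.04,0.005,0.005,0.005])

```text
clock: 4.15
position: [631.0, -6.3, 283.6]
ee_rot: [0.791, -0.612, -0.0, 0.001]
contact_force: [-4.9, -1.3, 4.4]
gripper_width: 14.0
grasp_force: 60.4
```

Gripped (14 mm, z right). Turn it anticlockwise by 60°.

Emit:
carry_out([
  [0,0,0],
  [0,0,0],
  [0,0,0],
  [0,0,0],
  [0,0,0],
  [0,0,0],
  [0,0,0],
  [0,0,0],
], roll=[-9,-18,-27,-36,-45,-54,-60,-60], claw=[0.005,0.005,0.005,0.005,0.005,0.005,0.005,0.005])

```text
clock: 5.15
position: [630.5, -7.0, 283.6]
ee_rot: [0.991, -0.134, -0.001, 0.001]
contact_force: [-7.6, -2.2, 5.8]
gripper_width: 14.2
grasp_force: 60.5
```

Emit:
carry_out([
  [0,0,0],
  [0,0,0],
  [0,0,0],
  [0,0,0],
  [0,0,-0.06],
  [0,0,-0.11],
  [0,0,-0.11],
], roll=[0,0,0,0,0,0,0], claw=[0.005,0.04,0.04,0.04,0.04,0.04,0.04])

```text
clock: 6.02
position: [632.8, -5.6, 397.5]
ee_rot: [0.991, -0.134, 0.006, -0.001]
contact_force: [0.3, -0.3, -0.3]
gripper_width: 39.8
grasp_force: 0.0
```

```bash
python3 w.py w2
```

```text
knob_grip 0.84 [330.9 217.7] [625.3  -6.1 126. ] [630.2  -7.3 140.9]
hatch_hinge 0.81 [328.7 267.3] [576.6   8.6 103. ] [595.7   3.6 142.5]
hatch_hinge 0.31 [331.3 207.5] [625.8  -6.9 103. ] [637.2  -9.4 141.3]
knob 1992 140.93972682989528 ((622.1795654296875, -4.161075592041016), (14.600030899047852, 69.90716552734375), 75.32744598388672)
slide m [0.  0.  0.1] roll 59.6 j6 1.05 width 39.79167927548994 F [ 0.5 -0.4 -0.5] t 6.275
```

View pics/w2.png

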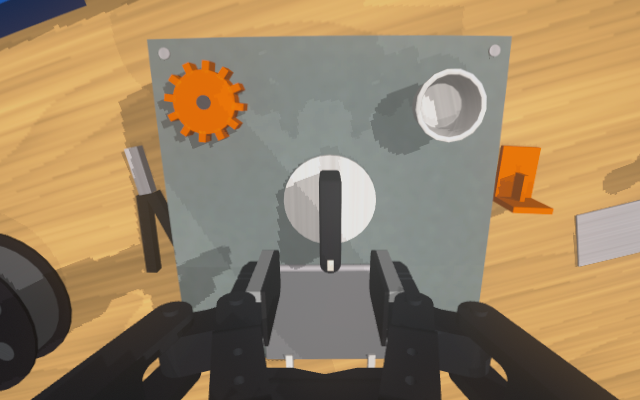

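Wrist view: the nose tick at (330,265) points at the hatch, so the click is done (knob axis at 164.7–165.3°). Next, over to the bar.

```bash
python3 - <<'E'
from h import *
plan([448.5,41,200],-105)
E
```

```text
slide m [-0.1884  0.0035  0.0358] roll 89.6 j6 1.05 width 39.79167927548994 F [ 0.5 -0.4 -0.5] t 6.275
```

Emit:
carry_out([
  [-0.188,0.003,0],
  [-0.188,0.003,0],
  [-0.188,0.003,0],
  [-0.188,0.003,0],
  [-0.188,0.003,0.035],
  [-0.188,0.003,0.035],
  [-0.188,0.003,0.035],
  [-0.188,0.003,0.035],
], roll=[10,20,30,40,50,60,70,80], claw=[0.04,0.04,0.04,0.04,0.04,0.04,0.04,0.04])

```text
clock: 7.28
position: [449.6, 41.3, 355.6]
ee_rot: [-0.671, 0.742, 0.0, -0.001]
contact_force: [0.1, 0.8, -1.0]
gripper_width: 40.1
grasp_force: 0.0
```

Emit:
carry_out([
  [0,0,0],
  [0,0,0],
  [0,0,0],
], roll=[9.6,9.6,9.6], claw=[0.03,0.03,0.03])

```text
clock: 7.65
position: [449.7, 41.3, 356.2]
ee_rot: [-0.609, 0.793, 0.0, -0.001]
contact_force: [-0.2, -0.3, 0.5]
gripper_width: 30.0
grasp_force: 0.0
```

```bash
cat >> w.py <<'E'
D=np.array([.966,-.259]);N=np.array([.259,.966]);O=np.array([631.4,-6.6])-40*D
L=np.c_[(c[:,:2]-O)@D,(c[:,:2]-O)@N,c[:,2]]
q=L[(abs(L[:,0]+150)<25)&(abs(L[:,1])<30)&(L[:,2]>95)&(L[:,2]<116)]
print("bar local",len(q),np.median(q,0),np.percentile(q,[2,98],axis=0),"top",np.median(q[q[:,2]>107],0))
q=L[(abs(L[:,0]+92)<25)&(abs(L[:,1]-83)<25)&(L[:,2]>126)&(L[:,2]<136)]
print("bolt local",len(q),np.percentile(q,[2,50,98],axis=0) if len(q) else 0)
E
python3 w.py w3; python3 - <<'E'
from h import *
plan([448.5,41,103],-105)
E
```

```text
knob_grip 0.96 [ 30.1 224.8] [627.5  -4.1 126. ] [612.3  -6.  141.4]
hatch_hinge 0.95 [132.6 212. ] [575.   9. 103.] [574.1   8.7 104.4]
hatch_hinge 0.19 [328.1 210.1] [447.5  41.4 103. ] [447.2  39.8 108.1]
hatch_bar 0.97 [328.3 209.2] [447.2  40.8 103. ] [446.9  39.3 108. ]
knob 1996 140.5276468402479 ((610.9257202148438, -1.7985563278198242), (15.615556716918945, 48.523719787597656), 74.57086944580078)
slide m [ 0.  -0.2  0.1] roll -30.0 j6 -0.71 width 29.75883514991999 F [ 1.  -0.3  0.2] t 7.9
bar local 1575 [-149.8   -1.2  107.4] [[-155.4  -28.9  103.6]
 [-144.    28.6  109.3]] top [-149.9   -1.9  108. ]
bolt local 0 0
slide m [0.0007 0.0011 0.099 ] roll 0.0 j6 -0.71 width 29.75883514991999 F [ 1.  -0.3  0.2] t 7.9
```

View pics/w3.png

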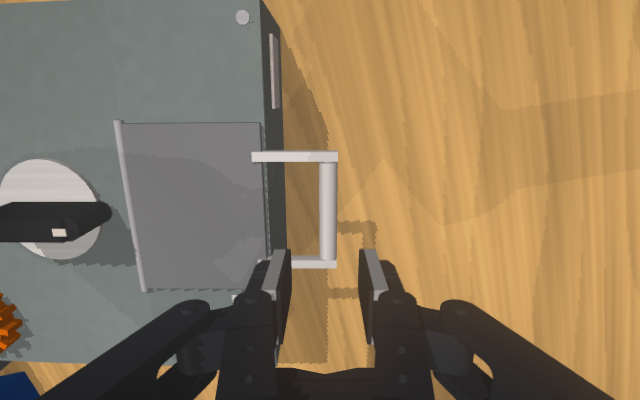

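Wrist view: the bar runs from (328,160) to (328,262), parallel to the jaws' pads, and its measured position fits the data. Descend and grip it.

Emit:
carry_out([
  [0,0.002,0.05],
  [0,0.002,0.099],
  [0,0.002,0.099],
  [0,0.002,0.099],
  [0,0.002,0.099],
  [0,0.002,0.099],
], roll=[0,0,0,0,0,0], claw=[0.03,0.03,0.03,0.005,0.005,0.005])

```text
clock: 8.65
position: [447.6, 42.2, 259.1]
ee_rot: [-0.608, 0.794, 0.0, 0.001]
contact_force: [-4.2, 4.2, 1.6]
gripper_width: 10.1
grasp_force: 58.6
```

Emit:
carry_out([
  [0,0,-0.002],
  [0,0,-0.004],
  [0,0,-0.006],
  [0,0,-0.008],
], roll=[0,0,0,0], claw=[0.005,0.005,0.005,0.005])

```text
clock: 9.15
position: [447.9, 42.2, 266.5]
ee_rot: [-0.609, 0.794, 0.0, 0.001]
contact_force: [-2.0, 4.0, -1.8]
gripper_width: 10.1
grasp_force: 58.4
```

Emit:
carry_out([
  [0,0,-0.002],
  [0,0,-0.004],
  [0,0,-0.006],
], roll=[0,0,0], claw=[0.005,0.005,0.005])

```text
clock: 9.52
position: [448.4, 42.1, 272.1]
ee_rot: [-0.609, 0.793, -0.0, 0.001]
contact_force: [0.1, 4.2, -3.6]
gripper_width: 9.9
grasp_force: 58.3
```

```bash
python3 - <<'E'
from h import *
np.set_printoptions(precision=1,suppress=True)
D=np.array([.966,-.259]);N=np.array([.259,.966]);O=np.array([592.8,3.76])
for n in("wrist","top"):
    c=cloud(cam(n));L=np.c_[(c[:,:2]-O)@D,(c[:,:2]-O)@N,c[:,2]]
    for x in(-150,-100,-80,-60,-40,-25):
        q=L[(abs(L[:,0]-x)<5)&(abs(L[:,1]+40)<(15 if x>-110 else 28))&(L[:,2]>90)&(L[:,2]<160)]
        print(n,x,len(q),np.median(q,0) if len(q) else "")
print(read_state()["contact_force"])
E
```

```text
wrist -150 2104 [-149.8  -28.3  120.1]
wrist -100 2013 [-100.4  -41.1  112.4]
wrist -80 1804 [-80.  -40.6 110.5]
wrist -60 1686 [-60.1 -40.8 108.6]
wrist -40 1568 [-40.  -40.6 106.6]
wrist -25 1447 [-25.  -40.6 105.1]
top -150 4 [-148.3  -40.5  120.9]
top -100 42 [-100.1  -40.   113.6]
top -80 42 [-80.  -39.9 111.4]
top -60 40 [-60.1 -40.3 109.4]
top -40 41 [-40.2 -40.5 107.8]
top -25 40 [-25.2 -39.3 106.1]
[ 0.2  4.1 -2. ]
```

The panel has a slope of 0.097 rad, well past 0.04, and the force is small. The hatch isn't caught, so the bolt stays as it is. Raise along the arc.

Emit:
carry_out([
  [0,-0.002,-0.0133],
  [0,-0.0053,-0.0261],
  [0,-0.0098,-0.0385],
  [0,-0.0156,-0.0504],
  [0,-0.0225,-0.0616],
  [0,-0.0304,-0.0721],
  [0,-0.0394,-0.0818],
  [0,-0.0394,-0.0818],
], roll=[0,0,0,0,0,0,0,0], claw=[0.005,0.005,0.005,0.005,0.005,0.005,0.005,0.005])

```text
clock: 10.62
position: [488.0, 31.3, 353.7]
ee_rot: [-0.608, 0.794, -0.001, 0.002]
contact_force: [10.3, 0.0, -13.4]
gripper_width: 9.7
grasp_force: 58.6
```

Emit:
carry_out([
  [0,-0.0105,-0.008],
  [0,-0.0217,-0.0149],
  [0,-0.0275,-0.018],
  [0,-0.0275,-0.018],
  [0,-0.0275,-0.018],
  [0,-0.0275,-0.018],
], roll=[0,0,0,0,0,0], claw=[0.005,0.005,0.005,0.005,0.005,0.005])

```text
clock: 11.38
position: [512.5, 24.8, 371.3]
ee_rot: [-0.608, 0.794, 0.0, 0.0]
contact_force: [3.5, 4.8, -5.0]
gripper_width: 10.1
grasp_force: 59.5
```

```bash
python3 - <<'E'
from h import *
np.set_printoptions(precision=2,suppress=True)
D=np.array([.966,-.259]);O=np.array([592.8,3.76])
T,s=pose();g=T[:3,3]+T[:3,2]*grip_point_offset
x=(g[:2]-O)@D;print(x,g[2],np.arctan2(g[2]-103,-18-x),np.hypot(g[2]-103,-18-x),s["contact_force"],s["grasp_force"],s["joint_vel"],s["clock"])
p=cam("scene");save(p,"end");cv2.imwrite("pics/endc.png",cv2.resize(p["img"][100:300,220:440,::-1],(660,600)))
t=cam("top");n0=dict(gear=(723,66,100),pot=(679.6,-101.5,100),spool=(584.5,424,0),cleaner=(574,-464,0),scraper=(474.6,-361.5,0),cutters=(643,189.6,0))
for k,v in n0.items():
    r=place_of(t,k)
    if r: print(k,at_z(t,r[0]["at"],v[2])-v)
E
```

```text
-83.03092660876642 216.60578755478514 1.0508984949154754 130.90185782309484 [ 3.49  4.79 -4.98] 59.52377736568451 [-0. -0. -0. -0.  0. -0.] 11.375
gear [9.31 3.36 0.  ]
pot [ 0.54 -3.06  0.  ]
spool [6.98 7.45 0.  ]
cleaner [ 0.61 -3.83  0.  ]
scraper [-2.05  0.35  0.  ]
cutters [  0.72 -12.44   0.  ]
```

View pics/endc.png

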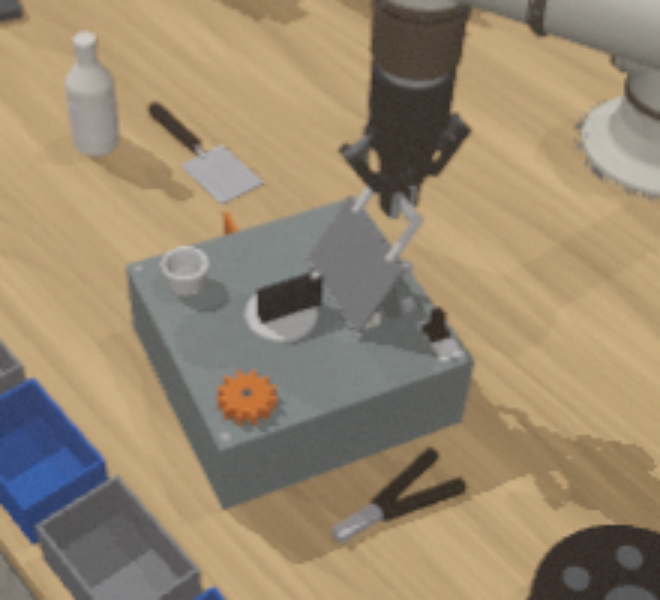

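The hatch is open at about 1.05 rad with the bar between the fingers, the knob points at the hatch, and the other things are where they were.

```bash
python3 -c "from bench import *; print(job_done())"
```

```text
the job is handed in; nothing more can be done
None
```

The carousel is turned one click to the hatch, the tug showed the hatch was not caught so I left the bolt alone, and I handed the job in with the hatch held by its bar at about 60° (1.05 rad); the verdict was not shown.

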